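Empty the sorting tray through its spout

TASK

Empty the sorting tray into the parts bin under its spout: with a fingertip push the spout's gate fully open by its knob, sweep all four nuts across the tray and out through the spout into the bin with your closed fingers, then push the gate fully shut again for the next batch. Only sweep the nuts: do not pick up or lift any of them, and leave the tools and other things round the tray where they lie.

Things in the scene. Friction and masses are not known exactly. Their poses are not given: they have to be found in the camera images.
- tray: Steel sorting tray, fixed on four legs, open above. Origin on the table under the middle of its floor (60 mm up). Inside 170 mm along its x (-85 to 85), 220 mm along y (-110 to 110); walls 20 mm high, 3 mm thick. The spout is at its -y end, to the robot's right; tray yaw up to 20 degrees. A 20 mm high slanted plate closes one corner: from (x -6, y -110) to (x 85, y -20), guiding nuts to the mouth.
- mouth (a point): Middle of the spout mouth, at floor height: a 79 mm wide gap in the tray's -y end wall, from tray x -85 to -6 mm, level with the tray floor and closed by the gate. Tray frame: x -45.5, y -110, z 60 mm; axes as the tray's.
- spout (a point): Middle of the spout's outer edge (tray x -45.5, y -142 mm, z 60 mm, axes as the tray's). The spout floor runs on level from the mouth, between cheeks 14 mm high that end at y -138, its last 8 mm bent down 6 mm; a nut pushed past it drops into the bin.
- gate (a joint): Sliding gate, an aluminium plate 90 mm wide and 20 mm high across the mouth. 0 m = shut, 0.092 m = fully open (end stop). It opens along the tray's +x, away from the robot, and stays where it is left; about 1.2 N moves it.
- gate_knob (a point): Point in the gate's upright black knob, 34 mm above the tray floor, moving with the gate, axes as the tray's. The knob is a round post 14 mm across (11 mm at its neck), standing free from 23 to 42 mm above the tray floor, just outside the end wall (tray y -122, x -42 mm when shut). A fingertip beside it, above the 20 mm walls, can push it sideways.
- bin: Open grey plastic parts bin on the table under the spout, fixed: 150 mm along its x, 120 mm along its y, 45 mm high, walls 3 mm. Origin: middle of its underside; axes nearly as the tray's.
- nut1: Plain steel hex nut, 30 mm across flats, 16 mm high, about 60 g, with a 20 mm hole, lying flat in the tray. Origin: centre of its underside, z along its hole. The four nuts are alike.
- nut2: Plain steel hex nut, 30 mm across flats, 16 mm high, about 60 g, with a 20 mm hole, lying flat in the tray. Origin: centre of its underside, z along its hole. The four nuts are alike.
- nut3: Plain steel hex nut, 30 mm across flats, 16 mm high, about 60 g, with a 20 mm hole, lying flat in the tray. Origin: centre of its underside, z along its hole. The four nuts are alike.
- nut4: Plain steel hex nut, 30 mm across flats, 16 mm high, about 60 g, with a 20 mm hole, lying flat in the tray. Origin: centre of its underside, z along its hole. The four nuts are alike.
- wrench: Combination wrench, 168 mm long, lying in front of the tray. Origin under its middle. A bystander: to be left alone.
- pencil: Carpenter's pencil, 168 mm, lying behind the tray. Origin under its middle. A bystander: to be left alone.
- tape_measure: Tape measure, 36x80x64 mm, at the tray's left end. Origin under its middle. A bystander: to be left alone.
- masking_tape: Roll of masking tape, 100 mm across, 36 mm high, behind the bin. Origin under its middle. A bystander: to be left alone.
- screwdriver: Screwdriver, 225 mm, lying beyond the bin. Origin under its middle. A bystander: to be left alone.
- offcut: Small wood offcut, 35x70x35 mm, at the tray's left end. Origin under its middle. A bystander: to be left alone.
Not all that is in view belongs to the job. Leave any yellow look-alike of the nut4 alone.

How it is judged (in metres and radians):
On the way, in this order (a step that is already met when the one before it is completed fails the run):
1. the gate is pushed fully open (at least 80 of its 92 mm) with the nuts still in the tray (value of joint gate above 0.08 m and z of each of nut1, nut2, nut3, nut4 in the frame of tray above 0.05 m), for 0.2 s.
2. all four nuts lie in the bin (x of nut1 in the frame of bin between -0.073 and 0.073 m and y of nut1 in the frame of bin between -0.058 and 0.058 m and z of each of nut1, nut2, nut3, nut4 in the frame of bin below 0.045 m and x of nut2 in the frame of bin between -0.073 and 0.073 m and y of nut2 in the frame of bin between -0.058 and 0.058 m and x of nut3 in the frame of bin between -0.073 and 0.073 m and y of nut3 in the frame of bin between -0.058 and 0.058 m and x of nut4 in the frame of bin between -0.073 and 0.073 m and y of nut4 in the frame of bin between -0.058 and 0.058 m), for 0.2 s.
3. the gate is pushed shut again (within 6 mm) (value of joint gate below 0.006 m), for 0.2 s.
At the end, for the whole second after the job is handed in: All four nuts lie at rest inside the bin and the gate is shut to within 6 mm (all of step 2 and value of joint gate below 0.006 m and linear speed of each of nut1, nut2, nut3, nut4 below 0.02 m/s); the robot touches nothing.
It fails at once if a nut is lifted: more than 20 mm above the tray floor (z of any of nut1, nut2, nut3, nut4 in the frame of tray above 0.08 m).
It fails at once if a nut is carried through the air, more than 45 mm beyond the spout's edge at the height of the tray floor ((y of nut1 in the frame of tray below -0.187 m and z of nut1 in the frame of tray above 0.052 m) or (y of nut2 in the frame of tray below -0.187 m and z of nut2 in the frame of tray above 0.052 m) or (y of nut3 in the frame of tray below -0.187 m and z of nut3 in the frame of tray above 0.052 m) or (y of nut4 in the frame of tray below -0.187 m and z of nut4 in the frame of tray above 0.052 m)).
It fails at once if a tool or other thing round the tray is shifted by more than 25 mm (distance of any of wrench, pencil, tape_measure, masking_tape, screwdriver, offcut from where it was at the start of the episode above 0.025 m).
It also fails if it takes over 67 s, if anything falls off the work surface, if the arm or the gripper's body presses on something with over 40 N, if the wrist force passes 120 N, or if a joint passes its speed limit or range.

ROBOT

A 6-joint arm with a two-finger parallel gripper is mounted at the origin on a cart in front of the work surface, level with it; the furniture and walls round the work are solid. World frame = base frame: x ahead of the robot, y to its left, z up, the work surface at z = 0. Lengths are in mm, angles in rad, forces in N, time in s.
With the tool pointing down it reaches from about 350 to 975 mm from the base axis. Payload 7.1 kg.
Tool frame: the origin (TCP) lies at the very end of the fingers, on their centre line; the grasp point (between the pads) lies 19 mm behind it (ctrl.grasp_offset is the distance from the TCP to the grasp point, in mm); z points along the fingers, y is the line along which they close (so a half turn about z gives the same grasp; the last joint's range is limited). The gripper opens to 88 mm and grips with 3 to 60 N. Pads are 20 mm wide; open, the fingers measure 115 mm over their backs; the gripper's body (75 mm by 178 mm) begins 61 mm behind the grasp point.
Start: joints at [-1.195, 0.423, 1.63, -0, 1.089, -0.019], TCP at [240.405, -576.897, 222.675] pointing down, gripper open.
Joint ranges: [-3, 3], [-0.9, 2.11], [0.09, 2.58], [-1.31, 4.45], [0.11, 2.69], [-2.54, 2.54]. Speed limits (rad/s): [2.39, 2.39, 3.01, 3.14, 3.14, 3.14].

INTERFACE

Orientations are given as a rotation vector (axis times angle).
In Python, from workcell import ctrl, viewer, ticket, models gives the robot as it stands.
- The arm moves only by the tool play_rows, never from a script. Its arguments are lists of equal length, an entry for each row: "dp": the shift along the world's x, y, z in mm, a list of three; "yaw": the turn about the world's z in degrees. In form: {"dp": [[tx, ty, tz], ...], "yaw": [yaw, ...]}. A call has 1 to 8 rows; each row shifts and turns the commanded pose from where the row before left it; what a row does not reach is not made up. A row lasts 1/12 s, in which the tool goes at most 41.7 mm and 7.16 degrees, less where a joint would pass 70% of its speed; a pose out of reach is approached as far as the arm can. A call is refused whole if a number of a shift passes 41.7 or a number of a turn 7.16, either way. A call with a gripper value outside its range is refused whole. "gripper" is the closure, from 0 (fully open) to 1 (shut), set as the call begins (left out, the last holds). The fingers move at their own pace and stop on an object; the grip force is fixed at half the most. Time passes only in rows, so rows that do not move let the fingers close. It gives the time, the measured TCP pose, the force, the opening and the grip force at its end, in the units of the state.
- ctrl.get_obs(): the state, without advancing time (a new reading comes with each control period).
- viewer.get_image(name): name is "scene" or "top" or "wrist"; returns a dict with "pixels" (400x640x3 uint8, red, green, blue), "range_z" (400x640 float32, mm along the optical axis (not along the pixel's ray), 0 where there is no reading), "fx", "fy", "cx", "cy" (pixels), "T" (4x4, takes a point from camera to world coordinates); the wrist camera has in their place "hand_eye" (4x4, takes a point from camera to tool coordinates, whose origin is the TCP and whose axes are the flange's). Camera axes: x right, y up, looking along -z (the intrinsics and any distortion apply to the point x, -y, -z); pixel columns grow to the right and rows downward; lengths in mm; the calibration is good to about 2 mm. A picture is of the moment at which its call begins: read the wrist's pose just before it.
- ticket.close_job(): hands the job in; it is judged then, once.
Trained networks look in a picture, given as the dict that the camera call returned (one of the last four; its "shot" number tells which), for a name from the list of things; names that differ only in an ending like _2 or _b are one class to them, and where a whole thing is asked for, a point or a joint stands for the part that bears it (a point fixed in the world has none). Each returns a list of dicts, best first, with "conf" (0 to 1); they miss things now and then, are a little off and sometimes report something else, mostly with a low value. They report only what shows in the picture. A call takes as long as a camera call. They do not tell look-alikes from the thing itself.
- models.look_for(picture, name): "bbox" ([centre column, centre row, width, height] in pixels, round what is visible of it).
- models.landmark_of(picture, name): "location" ([column, row] in pixels: a listed point, or the origin of a listed thing).
The state is a dict: "t": time; "qpos": joint angles; "qvel": joint speeds; "joint_torque": joint torques, N m; "ee_pos": TCP position; "orientation": TCP orientation; "ft_force": force on the tool from outside, world axes, zero at the start; "moment": the same for the moment, N m; "width": finger opening in mm; "grasp_force": force on a finger pad.
Only numpy, scipy, OpenCV 4.12 (cv2) and the standard library are available. Lean on these libraries where they do the work, as an engineer would, in place of code of your own. Each camera call takes 0.05 s, during which the arm holds its last target. There are 200 camera calls.

## Working session

There is one attempt and no reset: what is moved stays moved. The work goes in short steps, Python scripts to look and compute and a tool call to move; the robot and the scene stay as the last step left them, time stands still between calls to the robot, and variables do not carry over. Pictures are saved under pics/ and viewed, at most 10 in all, crops included, and the job is handed in when it is done.

Besides the shell and the picture viewer there is one more tool, called after "Emit:" as name(argument=value, ...) on one line, values as JSON. play_rows: Moves the arm, as the interface text tells. Its arguments: {"type":"object","properties":{"dp":{"type":"array"},"yaw":{"type":"array"},"gripper":{"type":"number"}},"required":["dp","yaw"]}

```bash
mkdir -p pics
cat > h.py <<'E'
import numpy as np, cv2
from workcell import ctrl, viewer, ticket, models
def px2w(p,c,r,z=None):
    """pixel to world; with z: intersect with plane z, else use depth"""
    d=np.array([(c-p["cx"])/p["fx"],-(r-p["cy"])/p["fy"],-1.0])
    T=p["T"]
    if z is None:
        return T[:3,:3]@(d*p["range_z"][int(round(r)),int(round(c))])+T[:3,3]
    w=T[:3,:3]@d
    return T[:3,3]+w*(z-T[2,3])/w[2]
def save(p,n): cv2.imwrite("pics/"+n,cv2.cvtColor(p["pixels"],cv2.COLOR_RGB2BGR))
E
python3 - <<'E'
from h import *
np.set_printoptions(precision=1,suppress=True)
for v in ("top","scene"):
    p=viewer.get_image(v); save(p,v+"0.png"); print(v,p["T"][:3,3],[k for k in p])
    for n,z in (("tray",0),("mouth",60),("spout",60),("gate_knob",94),("bin",0),("nut1",60)):
        for l in models.landmark_of(p,n)[:6]:
            print(n,round(l["conf"],2),np.array(l["location"]),px2w(p,*l["location"],z))
o=ctrl.get_obs();print(o["t"],o["ee_pos"],o["orientation"],o["width"])
E
```

```text
top [ 533.6   19.2 1080.1] ['pixels', 'range_z', 'fx', 'fy', 'cx', 'cy', 'T', 'shot']
tray 0.67 [289.9 206.7] [560.8  83.1   0. ]
mouth 0.89 [331.6 215.9] [537.3 -31.5  60. ]
mouth 0.47 [261.6 197.8] [581.3 155.   60. ]
spout 0.87 [342.4 216.1] [537.4 -60.1  60. ]
spout 0.67 [332.6 217.8] [532.4 -34.2  60. ]
bin 0.63 [362.8 212.9] [ 547.9 -122.1    0. ]
nut1 0.63 [297.9 198.5] [581.5  58.9  60. ]
nut1 0.62 [292.  220.8] [522.2  73.1  60. ]
nut1 0.6 [261.1 200.5] [574.1 156.1  60. ]
nut1 0.51 [269.6 226.5] [505.9 131.8  60. ]
nut1 0.39 [231.4 266.5] [399. 229.  60.]
scene [ 11.2 587.2 524.4] ['pixels', 'range_z', 'fx', 'fy', 'cx', 'cy', 'T', 'shot']
tray 0.86 [299.4 240. ] [551.2  86.9   0. ]
mouth 0.62 [340.2 201. ] [538.3 -44.6  60. ]
spout 0.69 [346.1 197.4] [539.8 -69.5  60. ]
gate_knob 0.52 [343.2 191.1] [526.9 -41.   94. ]
bin 0.91 [356.2 209.9] [ 542.5 -119.6    0. ]
nut1 0.68 [302.  308.8] [343.4 277.1  60. ]
nut1 0.66 [302.9 208. ] [580.5  45.7  60. ]
nut1 0.63 [293.1 236.9] [507.5 145.8  60. ]
nut1 0.63 [309.8 222.6] [522.   80.4  60. ]
nut1 0.54 [269.  225.9] [577.9 154.5  60. ]
0.7 [ 240.4 -576.9  222.7] [3.1 0.6 0. ] 87.63185368080288
```

Run:
```python
import cv2
a=cv2.imread("pics/top0.png");print(a.shape)
cv2.imwrite("pics/topc.png",cv2.resize(a[140:290,210:410],None,fx=4,fy=4,interpolation=cv2.INTER_CUBIC))
b=cv2.imread("pics/scene0.png")
cv2.imwrite("pics/scc.png",cv2.resize(b[150:330,230:430],None,fx=3.3,fy=3.3,interpolation=cv2.INTER_CUBIC))
```

```text
(400, 640, 3)
```

View pics/topc.png

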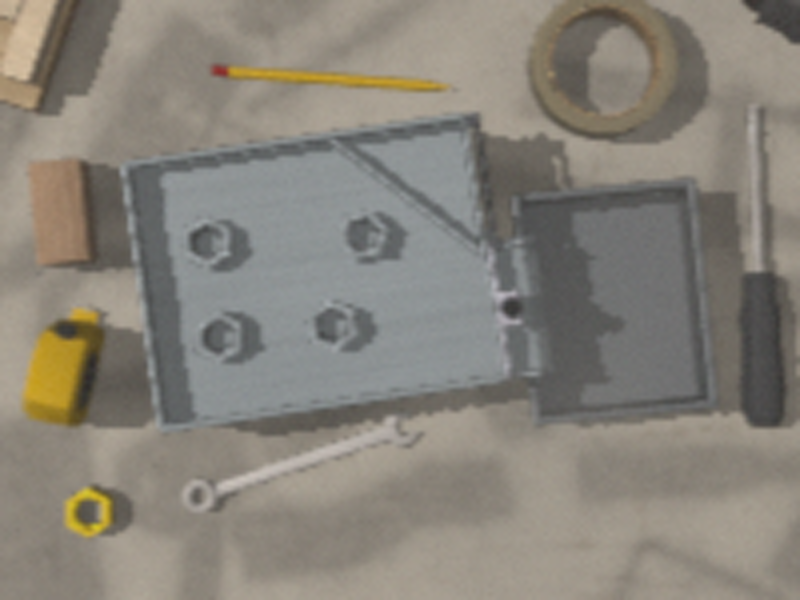

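View pics/scc.png

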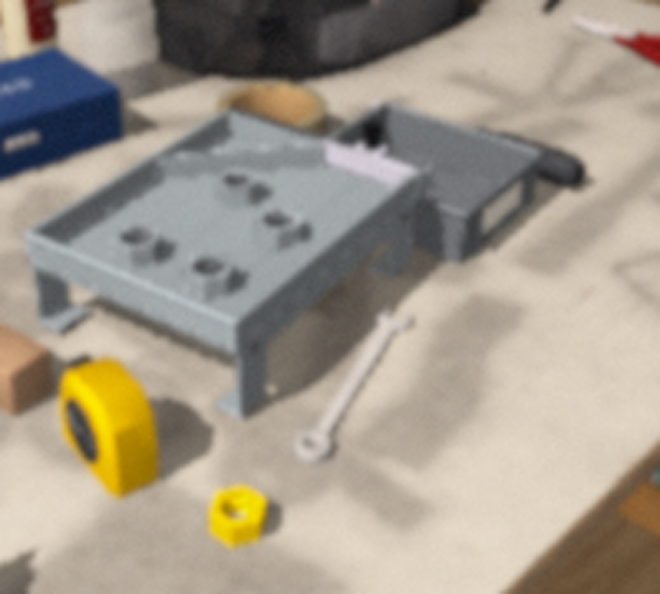

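The top crop shows the tray, with outer rim corners near full-image px (240,181), (251,247), (329,169) and (337,234). The knob is at (338,217) and the four nuts are inside. The yellow look-alike is outside at lower left. The scene view agrees with this.

```bash
cat >> h.py <<'E'
from scipy.spatial.transform import Rotation as R
E
python3 - <<'E'
from h import *
np.set_printoptions(precision=1,suppress=True)
p=viewer.get_image("top")
c=[(122,163),(163,428),(476,117),(508,378)]
m=np.array([(88,113),(-88,113),(88,-113),(-88,-113)],float)
w=np.array([px2w(p,210+(a-1.5)/4,140+(b-1.5)/4,80)[:2] for a,b in c])
mc=m-m.mean(0);wc=w-w.mean(0)
th=np.arctan2((mc[:,0]*wc[:,1]-mc[:,1]*wc[:,0]).sum(),(mc*wc).sum())
Rm=np.array([[np.cos(th),-np.sin(th)],[np.sin(th),np.cos(th)]])
t=w.mean(0)
print("tray",t,np.degrees(th)); print("resid",w-(m@Rm.T+t))
print("depth floor",px2w(p,300,210)[2],px2w(p,262,225)[2])
for n,a,b,z in (("n1",210,242,76),("n2",222,338,76),("n3",367,236,76),("n4",338,326,76),("knob",512,307,102)):
    q=px2w(p,210+(a-1.5)/4,140+(b-1.5)/4,z); print(n,q,"tray",Rm.T@(q[:2]-t))
bc=[px2w(p,210+(a-1.5)/4,140+(b-1.5)/4,45)[:2] for a,b in ((516,200),(692,182),(714,400),(538,420))]
print("bin in tray",(np.array(bc)-t)@Rm)
for k in ((-42,-122),(-45.5,-142)): print(k,Rm@k+t)
np.savez("tray.npz",R=Rm,t=t)
o=ctrl.get_obs();print(R.from_rotvec(o["orientation"]).as_matrix())
E
```

```text
tray [557.   80.5] 9.162635396354153
resid [[-1.5  3. ]
 [ 1.4 -0.4]
 [-2.  -3.2]
 [ 2.2  0.5]]
depth floor 57.115405751580056 60.06132122214524
n1 [574.5 151.3  76. ] tray [28.5 67.1]
n2 [512.2 141.8  76. ] tray [-34.5  67.6]
n3 [580.7  49.2  76. ] tray [ 18.4 -34.7]
n4 [521.6  66.7  76. ] tray [-37.2  -8. ]
knob [536.3 -44.7 102. ] tray [ -40.4 -120.4]
bin in tray [[  30.3 -136.9]
 [  26.  -256.7]
 [-121.5 -250.1]
 [-118.3 -130.8]]
(-42, -122) [535.  -46.6]
(-45.5, -142) [534.7 -66.9]
[[ 0.9  0.4  0. ]
 [ 0.4 -0.9 -0. ]
 [ 0.   0.  -1. ]]
```

```bash
cat >> h.py <<'E'
np.set_printoptions(precision=1,suppress=True)
_d=np.load("tray.npz"); RT,TT=_d["R"],_d["t"]
def plan(pts):
    """pts: tray x,y, world z, tool-y angle in tray deg; prints world deltas"""
    o=ctrl.get_obs(); p=np.array(o["ee_pos"]); m=R.from_rotvec(o["orientation"]).as_matrix()
    a=np.degrees(np.arctan2(m[1,1],m[0,1]))-9.16
    print("t",o["t"],"now tray",RT.T@(p[:2]-TT),p[2],"yang",a,"F",np.array(o["ft_force"]))
    for x,y,z,b in pts:
        q=np.array([*(RT@(x,y)+TT),z]); print((x,y,z,b),"d",q-p,"yaw",(b-a+180)%360-180); p=q;a=b
E
python3 - <<'E'
from h import *
plan([(-80,-122,150,0),(-80,-122,90,0),(28,-122,90,0),(28,-122,130,0),(-37,30,130,0),(-37,30,66,0),(-37,-130,66,0)])
E
```

```text
t 0.75 now tray [-417.3 -598.7] 222.69604056714377 yang -76.54075406008322 F [-0.1  0.5 -1.5]
(-80, -122, 150, 0) d [257.1 524.3 -72.7] yaw 76.5407540600832
(-80, -122, 90, 0) d [  0.   0. -60.] yaw 0
(28, -122, 90, 0) d [106.6  17.2   0. ] yaw 0
(28, -122, 130, 0) d [ 0.  0. 40.] yaw 0
(-37, 30, 130, 0) d [-88.4 139.7   0. ] yaw 0
(-37, 30, 66, 0) d [  0.   0. -64.] yaw 0
(-37, -130, 66, 0) d [  25.5 -158.     0. ] yaw 0
```

Emit:
play_rows(dp=[[16,33,-4.5],[16,33,-4.5],[16,33,-4.5],[16,33,-4.5],[16,33,-4.5],[16,33,-4.5],[16,33,-4.5],[16,33,-4.5]], yaw=[4.8,4.8,4.8,4.8,4.8,4.8,4.8,4.8], gripper=1)

```text
t: 1.42
ee_pos: [368.9, -311.4, 186.7]
orientation: [2.703, 1.6, 0.0]
ft_force: [0.7, -0.2, -0.2]
width: 38.1
grasp_force: 0.0
```

Emit:
play_rows(dp=[[16,33,-4.5],[16,33,-4.5],[16,33,-4.5],[16,33,-4.5],[16,33,-4.5],[16,33,-4.5],[16,30,-4.5],[16,30,-4.5]], yaw=[4.8,4.8,4.8,4.8,4.8,4.8,4.8,4.8])

```text
t: 2.08
ee_pos: [497.1, -53.1, 150.7]
orientation: [2.026, 2.401, 0.0]
ft_force: [-0.3, -0.6, 1.0]
width: 0.5
grasp_force: 0.0
```

Run:
```python
from h import *
plan([(-80,-122,90,0)]); o=ctrl.get_obs(); print(o["width"],o["qpos"])
```

```text
t 2.0833 now tray [ -80.4 -122.4] 150.7259285930615 yang 0.5188677501137136 F [-0.3 -0.6  1. ]
(-80, -122, 90, 0) d [  0.3   0.5 -60.7] yaw -0.5188677501137136
0.5180879353148642 [-0.1  0.3  2.  -0.   0.8 -0.3]
```

Emit:
play_rows(dp=[[0,0,-20],[0,0,-20],[0,0,-20],[0,0,0],[12,2,0],[12,2,0],[12,2,0],[12,2,0]], yaw=[-0.5,0,0,0,0,0,0,0])

```text
t: 2.75
ee_pos: [544.4, -47.0, 91.4]
orientation: [-2.042, -2.386, 0.001]
ft_force: [-1.6, 0.3, -1.1]
width: 0.2
grasp_force: 0.9
```

Emit:
play_rows(dp=[[12,2,0],[12,2,0],[12,2,0],[12,2,0],[6,1,0],[0,0,0],[0,0,0]], yaw=[0,0,0,0,0,0,0])

```text
t: 3.33
ee_pos: [598.6, -38.1, 91.2]
orientation: [2.042, 2.387, 0.001]
ft_force: [-0.5, -0.1, 0.8]
width: 0.2
grasp_force: 0.0
```

Run:
```python
from h import *
plan([(28,-122,90,0)])
p=viewer.get_image("scene"); cv2.imwrite("pics/g1.png",cv2.resize(p["pixels"][150:330,230:430,::-1],None,fx=3.3,fy=3.3,interpolation=cv2.INTER_CUBIC))
```

```text
t 3.3333 now tray [  22.2 -123.7] 91.23273270095814 yang -0.24020227510133196 F [-0.5 -0.1  0.8]
(28, -122, 90, 0) d [ 5.4  2.6 -1.2] yaw 0.24020227510132486
```

View pics/g1.png

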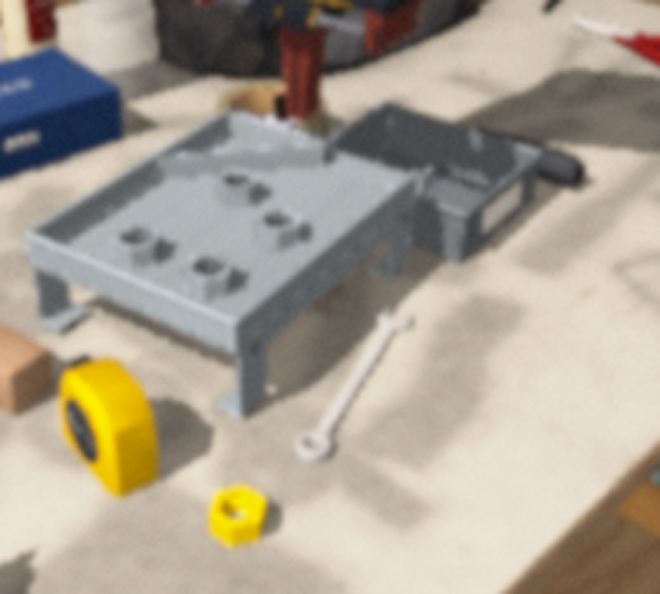

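The gate is open and the knob is pushed to near px (285,120) in the crop. The mouth is clear and the nuts haven't moved. I'll push a little further to reach the end stop.

Emit:
play_rows(dp=[[3,0.5,0],[3,0.5,0],[1,0.2,0],[0,0,0]], yaw=[0,0,0,0])

```text
t: 3.72
ee_pos: [605.6, -36.7, 90.8]
orientation: [2.042, 2.387, 0.0]
ft_force: [-0.8, 0.0, 0.2]
width: 0.4
grasp_force: 0.3
```

Emit:
play_rows(dp=[[2,0.3,0],[2,0.3,0],[0,0,0]], yaw=[0,0,0])

```text
t: 3.97
ee_pos: [609.5, -36.0, 90.7]
orientation: [-2.042, -2.387, 0.0]
ft_force: [-0.9, -0.5, -0.1]
width: 0.3
grasp_force: 0.5
```

Run:
```python
from h import *
plan([(25,-122,91,0),(25,-122,130,0),(-37,30,130,0),(-37,30,66,0),(-37,-130,66,0),(-37,-130,120,0),(-35,98,120,0),(-35,98,66,0),(-35,-130,66,0)])
```

```text
t 3.9667 now tray [  33.3 -123.5] 90.66196725245877 yang -0.23586728245963684 F [-0.9 -0.5 -0.1]
(25, -122, 91, 0) d [-8.4  0.1  0.3] yaw 0.23586728245965105
(25, -122, 130, 0) d [ 0.  0. 39.] yaw 0
(-37, 30, 130, 0) d [-85.4 140.2   0. ] yaw 0
(-37, 30, 66, 0) d [  0.   0. -64.] yaw 0
(-37, -130, 66, 0) d [  25.5 -158.     0. ] yaw 0
(-37, -130, 120, 0) d [ 0.  0. 54.] yaw 0
(-35, 98, 120, 0) d [-34.3 225.4   0. ] yaw 0
(-35, 98, 66, 0) d [  0.   0. -54.] yaw 0
(-35, -130, 66, 0) d [  36.3 -225.1    0. ] yaw 0
```

Emit:
play_rows(dp=[[2,0.3,0],[2,0.3,0],[2,0.3,0],[0,0,0]], yaw=[0,0,0,0])

```text
t: 4.3
ee_pos: [610.2, -35.9, 90.4]
orientation: [-2.036, -2.382, 0.013]
ft_force: [-18.7, -5.2, 16.5]
width: 0.8
grasp_force: 9.7
```

Emit:
play_rows(dp=[[-14,-2,0],[0,0,40],[-21.5,35.4,0],[-21.5,35.4,0],[-21.5,35.4,0],[-21.5,35.4,0],[0,0,-25],[0,0,-20]], yaw=[0,0,0,0,0,0,0,0])

```text
t: 4.97
ee_pos: [515.5, 106.8, 86.1]
orientation: [2.036, 2.39, 0.004]
ft_force: [-0.1, -0.3, -0.3]
width: 0.4
grasp_force: 0.0
```

Emit:
play_rows(dp=[[0,0,-10],[0,0,-9],[0,0,0]], yaw=[0,0,0])

```text
t: 5.22
ee_pos: [514.9, 104.0, 65.3]
orientation: [-2.042, -2.386, 0.003]
ft_force: [0.4, 1.0, 0.3]
width: 0.6
grasp_force: 0.0
```

Run:
```python
from h import *
plan([(-37,-130,66,0),(-37,-130,120,0),(-35,98,120,0)])
p=viewer.get_image("top"); cv2.imwrite("pics/t1.png",cv2.resize(p["pixels"][150:270,220:400,::-1],None,fx=4,fy=4,interpolation=cv2.INTER_CUBIC))
```

```text
t 5.2167 now tray [-37.8  29.9] 65.27253872935722 yang -0.2681788163061558 F [0.4 1.  0.3]
(-37, -130, 66, 0) d [  26.3 -157.7    0.7] yaw 0.2681788163061469
(-37, -130, 120, 0) d [ 0.  0. 54.] yaw 0
(-35, 98, 120, 0) d [-34.3 225.4   0. ] yaw 0
```

View pics/t1.png

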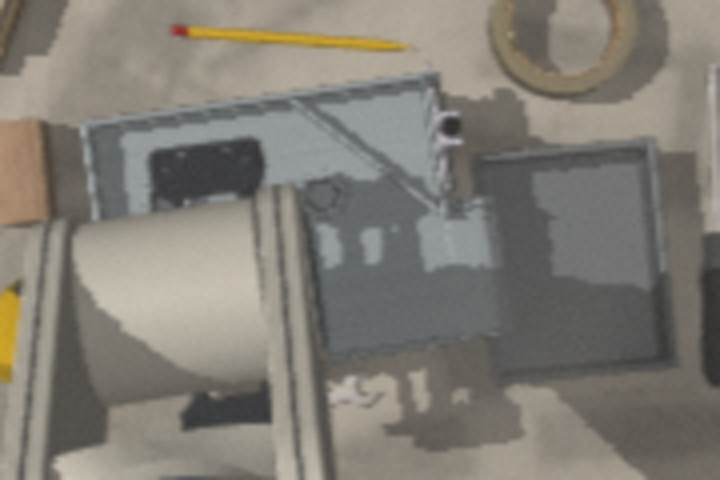

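The top view shows the knob at crop px (450,125), so the gate is fully open. The arm hides nuts n1, n2 and n4, and n3 is at (325,195). Next I'll sweep n4.

Emit:
play_rows(dp=[[1.6,-10,0],[1.6,-10,0],[1.6,-10,0],[1.6,-10,0],[1.6,-10,0],[1.6,-10,0],[1.6,-10,0],[1.6,-10,0]], yaw=[0,0,0,0,0,0,0,0])

```text
t: 5.93
ee_pos: [528.4, 23.2, 66.8]
orientation: [2.042, 2.387, 0.0]
ft_force: [-1.2, 0.8, 0.8]
width: 0.5
grasp_force: 0.4
```

Emit:
play_rows(dp=[[1.6,-10,0],[1.6,-10,0],[1.6,-10,0],[1.6,-10,0],[1.6,-10,0],[1.6,-10,0],[1.6,-10,0],[1.6,-10,0]], yaw=[0,0,0,0,0,0,0,0])

```text
t: 6.6
ee_pos: [541.1, -56.7, 66.6]
orientation: [-2.042, -2.388, 0.0]
ft_force: [-0.4, -0.2, -0.3]
width: 0.6
grasp_force: 0.0
```

Emit:
play_rows(dp=[[0,0,0],[0,0,30],[0,0,25]], yaw=[0,0,0])

```text
t: 6.85
ee_pos: [539.8, -55.8, 121.2]
orientation: [-2.041, -2.385, 0.003]
ft_force: [1.0, 0.0, 0.8]
width: 0.2
grasp_force: 0.0
```

```bash
cat >> h.py <<'E'
def nuts(v="scene"):
    p=viewer.get_image(v)
    for l in models.look_for(p,"nut1")[:8]:
        c,r,w,h=l["bbox"]; q=px2w(p,c,r,68); k=px2w(p,c,r,10)
        print(round(l["conf"],2),np.array(l["bbox"]),"tray",RT.T@(q[:2]-TT),"if bin",RT.T@(k[:2]-TT))
    return p
E
python3 - <<'E'
from h import *
nuts("scene");p=nuts("top")
cv2.imwrite("pics/t2.png",cv2.resize(p["pixels"][150:270,220:400,::-1],None,fx=4,fy=4,interpolation=cv2.INTER_CUBIC))
plan([(-37,-130,120,0),(-35,98,120,0),(-35,98,66,0),(-35,-130,66,0)])
E
```

```text
0.73 [270.4 224.1  17.3  18.8] tray [26.3 71.3] if bin [87.9  5.8]
0.71 [302.3 304.   19.4  16.7] tray [-178.3  225.3] if bin [-142.8  179.3]
0.64 [294.3 234.6  15.6   7.5] tray [-42.6  72.9] if bin [10.2  7.6]
0.46 [303.  207.2   9.7  12.5] tray [ 11.5 -30.5] if bin [  71.2 -109. ]
0.6 [261.6 228.1  -2.    1.4] tray [-43.5  79.1] if bin [-44.1  86.9]
t 7.05 now tray [ -37.2 -131.9] 122.0940326022219 yang -0.23253137384207712 F [-0.9  0.7 -0.6]
(-37, -130, 120, 0) d [-0.1  1.9 -2.1] yaw 0.2325313738420789
(-35, 98, 120, 0) d [-34.3 225.4   0. ] yaw 0
(-35, 98, 66, 0) d [  0.   0. -54.] yaw 0
(-35, -130, 66, 0) d [  36.3 -225.1    0. ] yaw 0
```

View pics/t2.png

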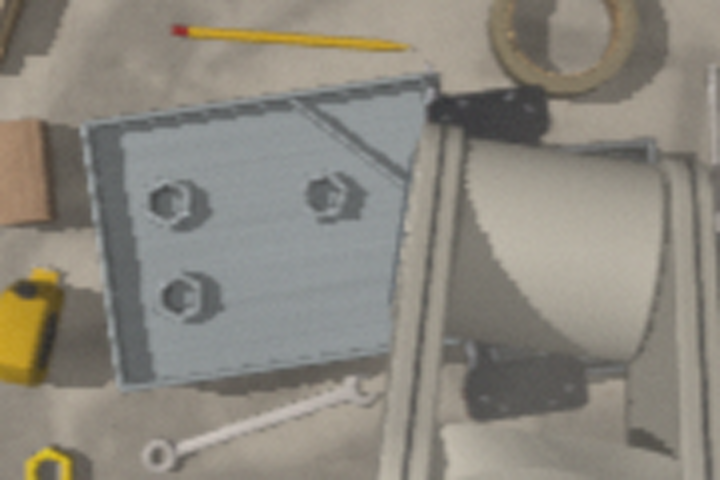

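n4 has left the tray. n1, n2 and n3 are unmoved at crop px (172,203), (184,298) and (327,195). n2 is next.

Emit:
play_rows(dp=[[-5,32.5,0],[-5,32.5,0],[-5,32.5,0],[-5,32.5,0],[-5,32.5,0],[-5,32.5,0],[-4.4,32.3,0],[0,0,-10]], yaw=[0,0,0,0,0,0,0,0])

```text
t: 7.72
ee_pos: [506.3, 176.3, 111.7]
orientation: [2.037, 2.391, 0.003]
ft_force: [-0.1, -0.8, -0.1]
width: 0.4
grasp_force: 0.0
```

Run:
```python
from h import *
plan([(-35,98,66,0),(-35,-130,66,0)])
p=viewer.get_image("top")
cv2.imwrite("pics/t3.png",cv2.resize(p["pixels"][150:270,220:400,::-1],None,fx=4,fy=4,interpolation=cv2.INTER_CUBIC))
for n in ("nut1",):
  for l in models.look_for(p,n): print(l["conf"],np.array(l["bbox"]))
p=viewer.get_image("wrist"); save(p,"w3.png")
```

```text
t 7.7167 now tray [-34.8 102.6] 111.68882192445207 yang -0.014955501819684969 F [-0.1 -0.8 -0.1]
(-35, 98, 66, 0) d [  0.5  -4.6 -45.7] yaw 0.014955501819684969
(-35, -130, 66, 0) d [  36.3 -225.1    0. ] yaw 0
0.6 [353.  211.9  11.8  11. ]
0.58 [265.1 225.8   6.3  10.3]
0.48 [259.6 200.1  12.8   9.7]
0.48 [224.6 191.4  14.4  23.8]
```

View pics/t3.png

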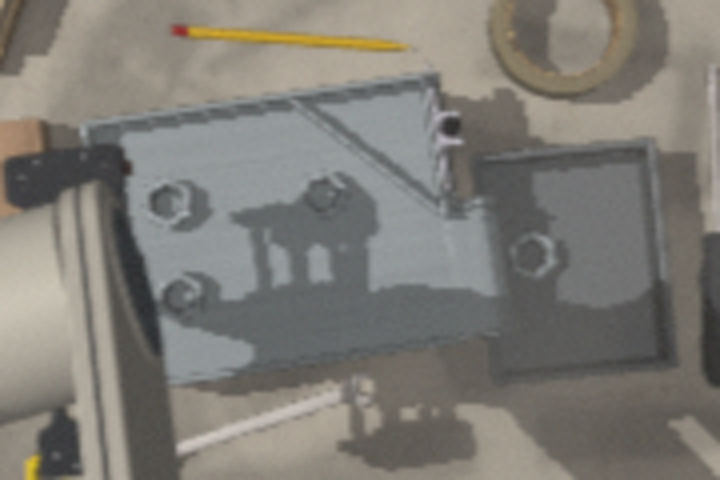

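n4 is lying in the bin at crop px (533,255). Now I'll lower the fingers behind n2.

Emit:
play_rows(dp=[[0,0,0],[0,0,0],[0,0,-15],[0,0,-10],[0,0,0]], yaw=[0,0,0,0,0])

```text
t: 8.28
ee_pos: [505.5, 170.4, 85.0]
orientation: [-2.043, -2.385, 0.004]
ft_force: [0.8, 0.3, 0.0]
width: 0.3
grasp_force: 0.0
```

Run:
```python
from h import *
plan([(-35,98,66,0),(-35,-130,66,0)])
```

```text
t 8.2833 now tray [-36.5  96.9] 85.00480636191085 yang -0.3248062298027836 F [0.8 0.3 0. ]
(-35, 98, 66, 0) d [  1.4   1.3 -19. ] yaw 0.32480622980278895
(-35, -130, 66, 0) d [  36.3 -225.1    0. ] yaw 0
```

Emit:
play_rows(dp=[[1.5,1.3,0],[0,0,-8],[0,0,-6],[0,0,-5],[0,0,0]], yaw=[0,0,0,0,0])

```text
t: 8.7
ee_pos: [507.4, 172.8, 66.6]
orientation: [-2.041, -2.387, 0.002]
ft_force: [-0.2, 0.2, -0.7]
width: 0.6
grasp_force: 0.0
```

Clean descent. Next I'll sweep n2 most of the way (24 rows).

Emit:
play_rows(dp=[[1.6,-9.6,0],[1.6,-9.6,0],[1.6,-9.6,0],[1.6,-9.6,0],[1.6,-9.6,0],[1.6,-9.6,0],[1.6,-9.6,0],[1.6,-9.6,0]], yaw=[0,0,0,0,0,0,0,0])

```text
t: 9.37
ee_pos: [521.2, 95.1, 67.8]
orientation: [2.042, 2.387, 0.0]
ft_force: [-0.0, 0.2, 1.3]
width: 0.3
grasp_force: 0.4
```

Emit:
play_rows(dp=[[1.6,-9.6,0],[1.6,-9.6,0],[1.6,-9.6,0],[1.6,-9.6,0],[1.6,-9.6,0],[1.6,-9.6,0],[1.6,-9.6,0],[1.6,-9.6,0]], yaw=[0,0,0,0,0,0,0,0])

```text
t: 10.03
ee_pos: [533.8, 18.5, 67.7]
orientation: [-2.042, -2.387, 0.0]
ft_force: [0.5, 0.3, 0.5]
width: 0.7
grasp_force: 0.4
```

Run:
```python
from h import *
p=nuts("scene")
cv2.imwrite("pics/s4.png",cv2.resize(p["pixels"][150:330,230:430,::-1],None,fx=3.3,fy=3.3,interpolation=cv2.INTER_CUBIC))
plan([(-35,-130,66,0)])
```

```text
0.73 [272.2 224.6  17.4  15. ] tray [21.7 70.5] if bin [82.7  4.9]
0.72 [303.1 303.9  17.9  14.8] tray [-179.3  224.4] if bin [-143.9  178.3]
0.53 [302.3 209.4  13.4  12.6] tray [  6.7 -21.2] if bin [ 65.8 -98.5]
0.5 [335.  205.2   4.2   5. ] tray [-46.3 -83.4] if bin [   6.1 -168.5]
t 10.1333 now tray [-32.7 -58.1] 67.6414093406321 yang -0.31903474168189483 F [-0.6 -0.8 -0.3]
(-35, -130, 66, 0) d [  9.2 -71.3  -1.6] yaw 0.3190347416818895
```

View pics/s4.png

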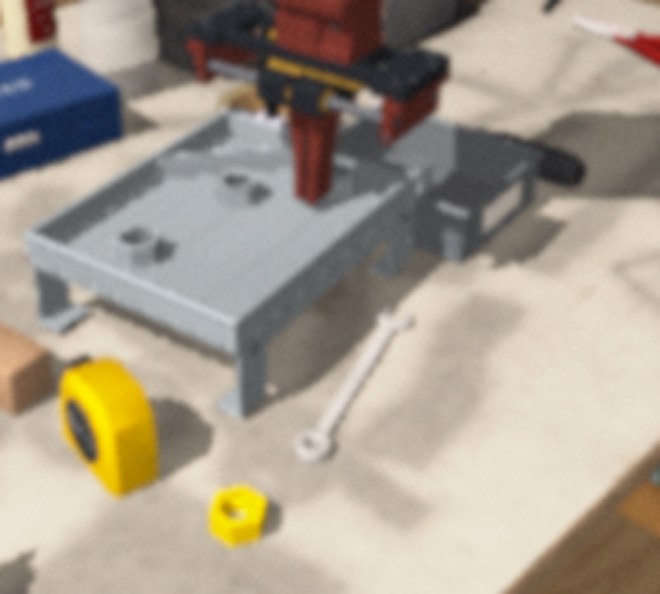

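The finger is mid-tray with n2 ahead of it near px (335,205), tray about (-46,-83). n1 and n3 are untouched. I'll continue out the spout.

Emit:
play_rows(dp=[[0.5,-9.4,0],[0.5,-9.4,0],[0.5,-9.4,0],[0.5,-9.4,0],[0.5,-9.4,0],[0.5,-9.4,0],[0.5,-9.4,0],[0.5,-9.4,0]], yaw=[0,0,0,0,0,0,0,0])

```text
t: 10.8
ee_pos: [537.7, -56.9, 67.7]
orientation: [2.042, 2.387, -0.0]
ft_force: [0.7, 0.5, -0.2]
width: 0.5
grasp_force: 0.0
```

Emit:
play_rows(dp=[[0,0,0],[0,0,30],[0,0,30]], yaw=[0,0,0])

```text
t: 11.05
ee_pos: [536.0, -55.9, 126.7]
orientation: [-2.04, -2.384, 0.004]
ft_force: [0.2, -0.4, 0.1]
width: 0.7
grasp_force: 0.0
```

Run:
```python
from h import *
plan([(38,-15,125,-45),(38,-15,66,-45),(-30,-83,66,-45),(-30,-83,125,-45),(50,89,125,-45),(50,89,66,-45),(-25,14,66,-45)])
```

```text
t 11.05 now tray [ -42.4 -131.3] 126.69989708789569 yang -0.2774963491950828 F [ 0.2 -0.4  0.1]
(38, -15, 125, -45) d [ 60.9 127.7  -1.7] yaw -44.722503650804924
(38, -15, 66, -45) d [  0.   0. -59.] yaw 0
(-30, -83, 66, -45) d [-56.3 -78.    0. ] yaw 0
(-30, -83, 125, -45) d [ 0.  0. 59.] yaw 0
(50, 89, 125, -45) d [ 51.6 182.5   0. ] yaw 0
(50, 89, 66, -45) d [  0.   0. -59.] yaw 0
(-25, 14, 66, -45) d [-62.1 -86.    0. ] yaw 0
```

Emit:
play_rows(dp=[[7.9,16.4,0],[7.9,16.4,0],[7.9,16.4,0],[7.9,16.4,0],[7.9,16.4,0],[7.9,16.4,0],[7.9,16.4,0],[7.9,16.4,0]], yaw=[-5.6,-5.6,-5.6,-5.6,-5.6,-5.6,-5.6,-5.6])

```text
t: 11.72
ee_pos: [601.1, 76.4, 127.6]
orientation: [-2.801, -1.423, 0.0]
ft_force: [0.5, 0.1, 0.1]
width: 0.6
grasp_force: 0.0
```

Emit:
play_rows(dp=[[0,0,0],[0,0,-25],[0,0,-20],[0,0,-10],[0,0,-4],[0,0,0]], yaw=[0,0,0,0,0,0])

```text
t: 12.22
ee_pos: [600.1, 74.9, 67.8]
orientation: [-2.797, -1.43, 0.003]
ft_force: [-0.5, 0.1, 1.0]
width: 0.4
grasp_force: 0.0
```

Run:
```python
from h import *
plan([(-24,-77,67,-45)])
p=nuts("scene")
```

```text
t 12.2167 now tray [ 41.6 -12.4] 67.82121642150685 yang -45.00384147906966 F [-0.5  0.1  1. ]
(-24, -77, 67, -45) d [-54.5 -74.2  -0.8] yaw 0.0038414790696492673
0.68 [366.  205.2   7.7   8.5] tray [-108.1 -127.2] if bin [ -63.6 -218. ]
0.59 [303.4 305.6  17.3  15. ] tray [-182.   227.2] if bin [-146.9  181.4]
0.54 [270.4 223.2  17.4  12.7] tray [28.7 68.5] if bin [90.6  2.6]
```

Emit:
play_rows(dp=[[-6,-8.2,0],[-6,-8.2,0],[-6,-8.2,0],[-6,-8.2,0],[-6,-8.2,0],[-6,-8.2,0],[-6,-8.2,0],[-6,-8.2,0]], yaw=[0,0,0,0,0,0,0,0])

```text
t: 12.98
ee_pos: [552.2, 8.9, 68.7]
orientation: [-2.798, -1.429, -0.0]
ft_force: [0.7, 0.1, 0.9]
width: 0.3
grasp_force: 0.5
```

Emit:
play_rows(dp=[[-6,-8.2,0],[0,0,0],[2,3,0],[0,0,30],[0,0,25]], yaw=[0,0,0,0,0])

```text
t: 13.4
ee_pos: [548.3, 5.0, 123.3]
orientation: [-2.796, -1.429, 0.004]
ft_force: [0.7, -0.5, -0.2]
width: 0.3
grasp_force: 0.0
```

Run:
```python
from h import *
plan([(53,92,123,-45),(53,92,67,-45),(-24,15,67,-45)])
p=nuts("scene")
```

```text
t 13.4 now tray [-20.6 -73.2] 123.34131306480509 yang -45.025113493297084 F [ 0.7 -0.5 -0.2]
(53, 92, 123, -45) d [ 46.4 174.8  -0.3] yaw 0.025113493297084233
(53, 92, 67, -45) d [  0.   0. -56.] yaw 0
(-24, 15, 67, -45) d [-63.8 -88.3   0. ] yaw 0
0.71 [302.6 304.   18.2  17.4] tray [-178.7  225. ] if bin [-143.2  179. ]
0.67 [393.6 196.8  33.   16.8] tray [-145.1 -205.7] if bin [-105.3 -306.5]
0.5 [339.3 205.2  12.8  11.7] tray [-54.8 -89.4] if bin [  -3.6 -175.4]
```

Emit:
play_rows(dp=[[7.5,28.8,0],[7.5,28.8,0],[7.5,28.8,0],[7.5,28.8,0],[7.5,28.8,0],[7.5,28.8,0],[0,0,0],[0,0,0]], yaw=[0,0,0,0,0,0,0,0])

```text
t: 14.17
ee_pos: [593.6, 179.0, 122.7]
orientation: [-2.795, -1.433, 0.001]
ft_force: [-0.2, 0.1, -0.9]
width: 0.6
grasp_force: 0.0
```

Emit:
play_rows(dp=[[0,0,-25],[0,0,-15],[0,0,-8],[0,0,-8],[0,0,0]], yaw=[0,0,0,0,0])

```text
t: 14.58
ee_pos: [592.8, 176.4, 66.1]
orientation: [-2.798, -1.428, 0.004]
ft_force: [-0.1, -0.1, 0.0]
width: 0.3
grasp_force: 0.0
```

Run:
```python
from h import *
plan([(-24,15,67,-45)])
p=nuts("top")
cv2.imwrite("pics/t5.png",cv2.resize(p["pixels"][150:270,220:400,::-1],None,fx=4,fy=4,interpolation=cv2.INTER_CUBIC))
```

```text
t 14.5833 now tray [50.6 88.9] 66.0895938729879 yang -45.08427195299856 F [-0.1 -0.1  0. ]
(-24, 15, 67, -45) d [-61.9 -84.9   0.9] yaw 0.08427195299856294
0.64 [354.  213.3  12.7   9.3] tray [ -38.6 -166.5] if bin [ -38.9 -172.8]
0.61 [370.5 218.4   8.3  10.2] tray [ -57.9 -207.8] if bin [ -59.3 -216.4]
0.49 [325.8 222.   13.7  12. ] tray [-51.  -89.7] if bin [-52.  -91.6]
0.41 [306.6 205.6  80.9  82.8] tray [ -1.3 -45.6] if bin [  0.5 -45. ]
0.34 [331.1 187.6   3.7  15.2] tray [  36.9 -116.1] if bin [  40.9 -119.5]
```

View pics/t5.png

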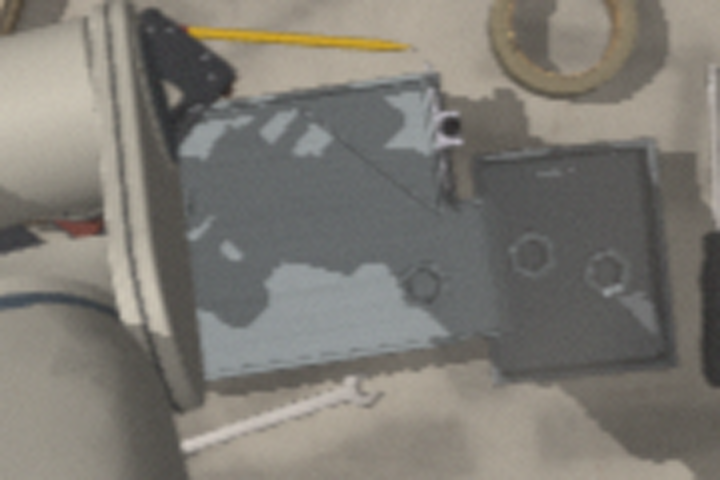

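Two nuts lie in the bin at crop px (532,255) and (605,270). n3 waits by the mouth at (424,285), tray (-51,-90), and the gate knob is at (450,125), still open. Next is the diagonal push of n1.

Emit:
play_rows(dp=[[-6.2,-8.5,0.2],[-6.2,-8.5,0.2],[-6.2,-8.5,0.2],[-6.2,-8.5,0.2],[-6.2,-8.5,0.2],[-6.2,-8.5,0],[-6.2,-8.5,0],[-6.2,-8.5,0]], yaw=[0,0,0,0,0,0,0,0])

```text
t: 15.35
ee_pos: [544.0, 108.6, 68.9]
orientation: [2.798, 1.429, 0.001]
ft_force: [0.7, 0.5, 1.3]
width: 0.5
grasp_force: 0.6
```

Emit:
play_rows(dp=[[-6.2,-8.5,0],[-6.2,-8.5,0],[0,0,0],[2,3,0],[0,0,30],[0,0,30]], yaw=[0,0,0,0,0,0])

```text
t: 15.85
ee_pos: [532.9, 95.6, 127.8]
orientation: [-2.796, -1.429, 0.006]
ft_force: [-0.0, -0.3, 0.6]
width: 0.5
grasp_force: 0.0
```

Run:
```python
from h import *
plan([(-50,-56,128,0),(-50,-56,67,0),(-46,-133,67,0)])
p=nuts("scene")
```

```text
t 15.85 now tray [-21.5  18.7] 127.76137324507683 yang -45.02740179715242 F [-0.  -0.3  0.6]
(-50, -56, 128, 0) d [-16.3 -78.3   0.2] yaw 45.027401797152436
(-50, -56, 67, 0) d [  0.   0. -61.] yaw 0
(-46, -133, 67, 0) d [ 16.2 -75.4   0. ] yaw 0
0.55 [302.1 304.9  16.9  16.1] tray [-179.3  227.1] if bin [-143.9  181.4]
0.47 [315.3 219.6  17.   16.9] tray [-44.8  -2. ] if bin [  7.7 -76.9]
0.23 [229.9 261.   32.1  31.6] tray [  3.9 214.9] if bin [ 62.6 167.6]
```

Emit:
play_rows(dp=[[-2.4,-11.2,0],[-2.4,-11.2,0],[-2.4,-11.2,0],[-2.4,-11.2,0],[-2.4,-11.2,0],[-2.2,-11.2,0],[-2.1,-11.1,0],[0,0,0]], yaw=[6.4,6.4,6.4,6.4,6.4,6.5,6.5,0])

```text
t: 16.62
ee_pos: [517.2, 16.2, 128.0]
orientation: [-2.033, -2.394, 0.002]
ft_force: [0.6, -0.4, 0.5]
width: 0.3
grasp_force: 0.0
```

Emit:
play_rows(dp=[[0,0,-25],[0,0,-20],[0,0,-10],[0,0,-6],[0,0,0]], yaw=[0,0,0,0,0])

```text
t: 17.03
ee_pos: [517.0, 17.6, 66.4]
orientation: [-2.038, -2.388, 0.002]
ft_force: [-0.2, 0.1, 1.0]
width: 0.6
grasp_force: 0.0
```

Emit:
play_rows(dp=[[2,-9.5,0],[2,-9.5,0],[2,-9.5,0],[2,-9.5,0],[2,-9.5,0],[2,-9.5,0],[2,-9.5,0],[2,-9.5,0]], yaw=[0,0,0,0,0,0,0,0])

```text
t: 17.7
ee_pos: [533.8, -60.2, 67.8]
orientation: [2.038, 2.39, 0.0]
ft_force: [0.6, 0.2, -0.2]
width: 0.5
grasp_force: 0.0
```

Emit:
play_rows(dp=[[0,0,0],[0,0,30],[0,0,30]], yaw=[0,0,0])

```text
t: 17.95
ee_pos: [531.9, -59.0, 126.6]
orientation: [-2.036, -2.387, 0.004]
ft_force: [0.6, 0.5, 0.9]
width: 0.3
grasp_force: 0.0
```

Run:
```python
from h import *
plan([(-43,32,127,0),(-43,32,67,0),(-43,-133,67,0)])
p=nuts("scene");p=nuts("top")
```

```text
t 17.95 now tray [ -47.  -133.8] 126.61265895625654 yang -0.07819646532408875 F [0.6 0.5 0.9]
(-43, 32, 127, 0) d [-22.4 164.3   0.4] yaw 0.07819646532408342
(-43, 32, 67, 0) d [  0.   0. -60.] yaw 0
(-43, -133, 67, 0) d [  26.3 -162.9    0. ] yaw 0
0.52 [302.9 304.4  17.6  19.1] tray [-179.7  225.5] if bin [-144.3  179.5]
0.44 [315.2 218.5  18.   15.6] tray [-41.9  -5.8] if bin [ 11.  -81.1]
0.4 [366.8 205.8   8.    8.1] tray [-111.  -125.8] if bin [ -66.9 -216.4]
0.54 [233.2 266.7  13.   12. ] tray [-132.8  165.4] if bin [-138.5  178.2]
```

Emit:
play_rows(dp=[[-4.5,33,0],[-4.5,33,0],[-4.5,33,0],[-4.5,33,0],[-4.4,32.3,0],[0,0,0],[0,0,0],[0,0,-25]], yaw=[0,0,0,0,0,0,0,0])

```text
t: 18.82
ee_pos: [513.6, 105.7, 104.8]
orientation: [2.034, 2.389, 0.007]
ft_force: [0.7, 0.9, 0.0]
width: 0.5
grasp_force: 0.0
```

Run:
```python
from h import *
p=nuts("top")
plan([(-43,32,67,0),(-43,-133,67,0)])
```

```text
0.66 [364.8 217.8  12.   10.7] tray [ -54.3 -193.1] if bin [ -55.5 -200.9]
0.54 [375.  219.2   1.6   7.6] tray [ -61.6 -219.2] if bin [ -63.3 -228.6]
t 18.9167 now tray [-43.8  30.9] 99.85566276523578 yang -0.06822770189420879 F [-0.3 -0.4 -0.3]
(-43, 32, 67, 0) d [  0.6   1.2 -32.9] yaw 0.0682277018942159
(-43, -133, 67, 0) d [  26.3 -162.9    0. ] yaw 0
```

Emit:
play_rows(dp=[[0.6,1.2,0],[0,0,-17],[0,0,-10],[0,0,-6],[0,0,0]], yaw=[0,0,0,0,0])

```text
t: 19.33
ee_pos: [511.0, 106.0, 68.8]
orientation: [-2.038, -2.389, 0.003]
ft_force: [-0.6, -1.1, -0.2]
width: 0.3
grasp_force: 0.0
```

Emit:
play_rows(dp=[[1.6,-9.6,0],[1.6,-9.6,0],[1.6,-9.6,0],[1.6,-9.6,0],[1.6,-9.6,0],[1.6,-9.6,0],[1.6,-9.6,0],[1.6,-9.6,0]], yaw=[0,0,0,0,0,0,0,0])

```text
t: 20.0
ee_pos: [524.8, 28.7, 69.8]
orientation: [2.038, 2.391, 0.0]
ft_force: [-0.2, 1.1, 0.6]
width: 0.4
grasp_force: 0.5
```

Run:
```python
from h import *
p=nuts("scene")
plan([(-43,-133,67,0)])
```

```text
0.8 [303.1 305.2  16.1  18.1] tray [-181.1  226.7] if bin [-145.8  180.9]
0.5 [364.6 206.1   7.4  11.4] tray [-107.4 -121.4] if bin [ -62.8 -211.4]
t 20.1 now tray [-40.  -46.5] 69.74249044998088 yang -0.13039949623212976 F [-0.3 -0.9  0.1]
(-43, -133, 67, 0) d [ 10.8 -85.9  -2.7] yaw 0.13039949623214397
```

Emit:
play_rows(dp=[[1.2,-9.6,-0.5],[1.2,-9.6,-0.5],[1.2,-9.6,-0.5],[1.2,-9.6,0],[1.2,-9.6,0],[1.2,-9.6,0],[1.2,-9.6,0],[1.2,-9.6,0]], yaw=[0,0,0,0,0,0,0,0])

```text
t: 20.77
ee_pos: [534.3, -48.1, 68.2]
orientation: [2.038, 2.391, -0.0]
ft_force: [-0.4, -0.8, -0.3]
width: -0.0
grasp_force: 0.0
```

Emit:
play_rows(dp=[[1.2,-9.6,0],[0,0,0],[0,0,30],[0,0,30]], yaw=[0,0,0,0])

```text
t: 21.1
ee_pos: [533.7, -56.7, 127.2]
orientation: [-2.036, -2.387, 0.004]
ft_force: [1.3, 0.3, 1.0]
width: 0.2
grasp_force: 0.0
```

Run:
```python
from h import *
plan([(80,-122,128,0),(80,-122,90,0),(-26,-122,90,0)])
```

```text
t 21.1 now tray [ -44.8 -131.8] 127.18976035565757 yang -0.07483129816771061 F [1.3 0.3 1. ]
(80, -122, 128, 0) d [121.7  29.5   0.8] yaw 0.07483129816770884
(80, -122, 90, 0) d [  0.   0. -38.] yaw 0
(-26, -122, 90, 0) d [-104.6  -16.9    0. ] yaw 0
```

Emit:
play_rows(dp=[[21,26,0],[21,26,0],[21,26,0],[21,26,0],[21,26,0],[0,0,0]], yaw=[0,0,0,0,0,0])

```text
t: 21.6
ee_pos: [644.1, 77.8, 128.7]
orientation: [2.033, 2.392, 0.006]
ft_force: [-1.3, 0.6, 0.6]
width: 0.6
grasp_force: 0.0
```

Run:
```python
from h import *
p=nuts("top")
cv2.imwrite("pics/t6.png",cv2.resize(p["pixels"][150:270,220:400,::-1],None,fx=4,fy=4,interpolation=cv2.INTER_CUBIC))
plan([(80,-122,128,0),(80,-122,90,0),(-26,-122,90,0)])
```

```text
0.63 [363.4 219.6   9.   15.1] tray [ -58.4 -188.7] if bin [ -59.9 -196.3]
0.59 [355.1 212.1  14.1  14. ] tray [ -35.9 -169.8] if bin [ -36.  -176.3]
0.43 [374.4 219.9   4.2  14.4] tray [ -63.2 -217.4] if bin [ -65.  -226.6]
0.4 [350.7 214.2  10.    7.5] tray [ -39.7 -157.5] if bin [ -40.1 -163.3]
t 21.7 now tray [ 81.3 -19.4] 127.7235511123826 yang 0.08200118294504044 F [ 0.2  0.2 -1. ]
(80, -122, 128, 0) d [  15.  -101.5    0.3] yaw -0.08200118294504932
(80, -122, 90, 0) d [  0.   0. -38.] yaw 0
(-26, -122, 90, 0) d [-104.6  -16.9    0. ] yaw 0
```

View pics/t6.png

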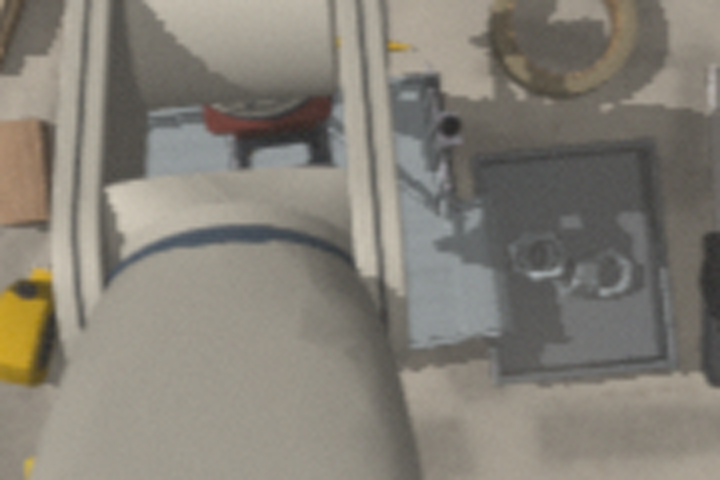

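The nuts are clustered in the bin around crop px (540,257) and (575–615,272), and the mouth is clear. I'll check heights from depth to confirm four nuts.

Run:
```python
from h import *
p=viewer.get_image("top")
r,c=np.mgrid[185:250,338:392]; z=p["range_z"][r,c]
d=np.stack([(c-p["cx"])/p["fx"]*z,-(r-p["cy"])/p["fy"]*z,-z],-1)
w=d@p["T"][:3,:3].T+p["T"][:3,3]; t=(w[...,:2]-TT)@RT
m=(abs(t[...,0]+46)<66)&(abs(t[...,1]+194)<50)
h=np.where(m&(z>0),w[...,2],0)
print(np.percentile(h[m],[10,50,90,97,100]))
np.set_printoptions(linewidth=250)
print(np.round(h[20:42,4:40]).astype(int))
```

```text
[ 0.5  3.3 20.8 35.8 45.4]
[[ 0  0  2  3  4  1  5  7  2  2  2  4  5  3  3  2  0  2  1  1  2  5  1  2  1  1  6  3  0  1  2  2  1  4  4  0]
 [ 0  0  2  2  1  5  3  2  4  5  0  1  3  6  1  0  4  5  0  2  2  4 -1  0 -1  0  7  4  4  4  2  4  6  3  5  5]
 [ 0  0  3  5  1  2  3  5  2  8  0  4  3  3  2  4  0  2  2  1  1  3  2  4  2  2  3  3  2  4  3  1  3  4  4  3]
 [ 0  0  6  2  1  0  5  1 20 16 20 17 41 36 37 39 37  2  3  4  4  2  3  3  3  0  2  3  3  8  1  2  1  3  5  2]
 [ 0  0  3  5  4  4  4 21 19 33 33 35 39 38 36 34 40 33  2  3  5  5  2 -1  4 -1  2 -1  4  3  2  3  2  3  2  5]
 [ 0  0  0  2  1  5 23 15 19 33 34 36 34 31 36 36 39 43 33  0  7  8  7  1  5  1  2  3  3  3  4  3  3  6  2  1]
 [ 0  0  0  6  2 15 18 15  0 33 34 27  0 17 21 18 40 45 38  2  1  2  4  0  1  2  2  4  1  3  1  1  5  1  3  4]
 [ 0  0  0  3  2 18 20 13 34 34 29  1  3  8 20 17  4 41 38 44 27 26 25 16 16  5  4  5  2 12 16 -1 -2  4  3  6]
 [ 0  0  0  4  3 18 23  1 36 34 28  5  6  2 18 21  6 37 42 42 29 30 31 24 26 21 13 22 19 19 17 17 18  4  2  1]
 [ 0  0  0  1  1 19 19 33 32 32 33  5  3  1 18 20  3 38 40 36 26 31 37 34 
[... 669 characters left out ...]
34 31  2  2  5  0  3 20 18 20  3]
 [ 0  0  0  0  2  1  3  3  4  1  5  3  3  3  2  5  3 20 19 21 30 32 34 30 33 33 34 20 17  6 17 21 18 17 20  1]
 [ 0  0  0  0  3  7  1  5  5  6  5  5  0  5  6  4  3  1 22 23 32 32 31 29 28 24 19 17 16 17 16 18 23 16  1  2]
 [ 0  0  0  0  0  5  2  5  3  3 -3  6  5  2  4  5  7 -2 25 27 27 27 21 24 23  7  2 17 22 21 17  3  1  2  6  1]
 [ 0  0  0  0  0  5  1  5  2  5  2  5  1  6  2  3  2  1  2  2  3  1 -2  2  3  4  4  2  2  5  4  0  2  4  1  2]
 [ 0  0  0  0  0  4  2  1  3  6  1  2  2  2  3  3  4  2  4  5  2  0  2  5  1  1  5  5  3  0  4  3  2  6  3  0]
 [ 0  0  0  0  0  6  0  4  3  2  3  4  6  3  3  3  3  1  3  4  3 -1  8  0  1  3  5 -1  3  3  1  2  7  1  4  3]]
```

Four nuts are confirmed in the bin: two flat, one stacked at about 35–43 mm and one tilted. All undersides are well below the 45 mm limit. Next I'll shut the gate.

Emit:
play_rows(dp=[[3.8,-25.4,0],[3.8,-25.4,0],[3.8,-25.4,0],[3.6,-25.3,0],[0,0,0],[0,0,-20],[0,0,-17],[0,0,0]], yaw=[0,0,0,0,0,0,0,0])

```text
t: 22.42
ee_pos: [651.9, -28.9, 88.1]
orientation: [-2.037, -2.386, 0.006]
ft_force: [-0.8, -0.1, -0.9]
width: 0.4
grasp_force: 0.0
```

Emit:
play_rows(dp=[[-10.4,-1.7,0],[-10.4,-1.7,0],[-10.4,-1.7,0],[-10.4,-1.7,0],[-10.4,-1.7,0],[-10.4,-1.7,0],[-10.4,-1.7,0],[-10.4,-1.7,0]], yaw=[0,0,0,0,0,0,0,0])

```text
t: 23.08
ee_pos: [571.5, -41.9, 91.7]
orientation: [2.037, 2.39, 0.001]
ft_force: [1.7, -0.3, 1.8]
width: 0.3
grasp_force: 0.9
```

Run:
```python
from h import *
plan([(-26,-122,90,0)])
```

```text
t 23.0833 now tray [  -5.2 -123.2] 91.72825516143654 yang -0.03894160118426271 F [ 1.7 -0.3  1.8]
(-26, -122, 90, 0) d [-20.7  -2.1  -1.7] yaw 0.03894160118426271
```

Emit:
play_rows(dp=[[-6,-0.9,0],[-5,-0.8,0],[-4,-0.6,0],[-2,-0.3,0],[-2,-0.3,0],[0,0,0]], yaw=[0,0,0,0,0,0])

```text
t: 23.58
ee_pos: [552.9, -44.6, 91.0]
orientation: [-2.038, -2.391, 0.0]
ft_force: [0.1, -0.5, 0.1]
width: 1.0
grasp_force: 0.2
```

Emit:
play_rows(dp=[[-1.5,-0.3,0],[-1.5,-0.3,0],[0,0,0]], yaw=[0,0,0])

```text
t: 23.83
ee_pos: [550.3, -45.1, 91.1]
orientation: [2.038, 2.391, 0.0]
ft_force: [1.2, 1.4, 0.3]
width: 0.4
grasp_force: 0.7
```

Emit:
play_rows(dp=[[-1.5,-0.2,0],[-1.5,-0.2,0],[0,0,0]], yaw=[0,0,0])

```text
t: 24.08
ee_pos: [549.8, -45.2, 91.4]
orientation: [2.036, 2.387, 0.006]
ft_force: [9.8, 4.3, -7.8]
width: 0.5
grasp_force: 4.9
```

Stop felt, and the travel matches 92 mm with a finger about 17 mm wide. I'll back off and check.

Emit:
play_rows(dp=[[0,0,0],[0,0,0],[12,2,0],[6,1,0],[0,0,20],[0,0,40],[0,0,40],[10,38,0]], yaw=[0,0,0,0,0,0,0,0])

```text
t: 24.75
ee_pos: [578.1, -8.6, 198.1]
orientation: [2.038, 2.38, 0.007]
ft_force: [2.6, -0.0, 0.1]
width: 0.5
grasp_force: 0.0
```

Emit:
play_rows(dp=[[0,40,0],[0,40,0],[0,40,0],[0,20,0],[0,0,0],[0,0,0],[0,0,0],[0,0,0]], yaw=[0,0,0,0,0,0,0,0])

```text
t: 25.42
ee_pos: [575.0, 134.1, 191.0]
orientation: [-2.039, -2.39, 0.001]
ft_force: [-0.2, -0.2, 0.7]
width: 0.8
grasp_force: 0.0
```

Run:
```python
from h import *
p=nuts("top")
cv2.imwrite("pics/t7.png",cv2.resize(p["pixels"][150:270,220:400,::-1],None,fx=4,fy=4,interpolation=cv2.INTER_CUBIC))
print(ctrl.get_obs()["qvel"])
```

```text
0.49 [354.9 215.   16.   10.8] tray [ -43.3 -168.2] if bin [ -43.9 -174.6]
[ 0. -0. -0.  0. -0.  0.]
```

View pics/t7.png

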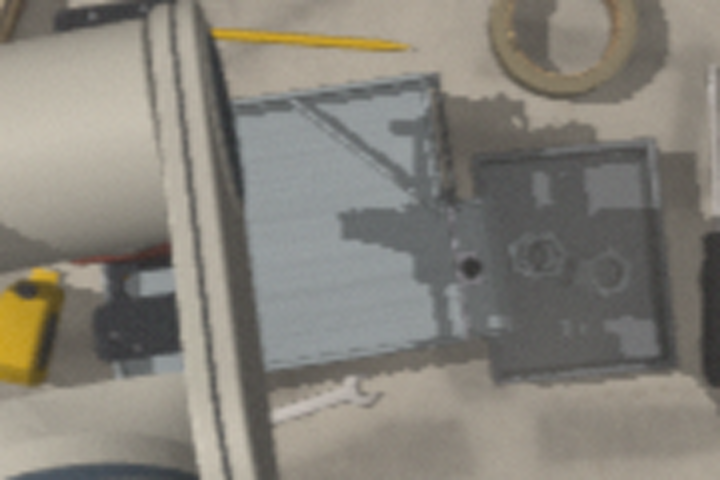

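The knob is back at crop px (471,267), its original full-image position (338,217), so the gate is shut. The visible part of the tray is empty, the nuts are in the bin and the arm is clear. I'll hand the job in.

```bash
python3 -c "
from h import *
print(ticket.close_job())"
```

```text
the job is handed in; nothing more can be done
None
```

I pushed the gate open, swept all four nuts through the spout into the bin and shut the gate again, then handed the job in at about 25 s of the 67 s; the hand-in returned no verdict.

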